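# Set the nougat portioning stand to its gauge with the knurled wheel

### The arm

A 6-joint arm with a two-finger parallel gripper is mounted at the origin on the work surface. World frame = base frame: x ahead of the robot, y to its left, z up, the work surface at z = 0. Lengths are in mm, angles in rad, forces in N, time in s.
With the tool pointing down it reaches from about 275 to 725 mm from the base axis. Payload 5.6 kg.
Tool frame: the origin (TCP) lies at the very end of the fingers, on their centre line; the grasp point (between the pads) lies 19 mm behind it; z points along the fingers, y is the line along which they close (so a half turn about z gives the same grasp; the last joint's range is limited). The gripper opens to 85 mm and grips with 20 to 120 N. Pads are 22 mm wide; open, the fingers measure 114 mm over their backs; the gripper's body (76 mm by 85 mm) begins 54 mm behind the grasp point. The pads swing forward as they close: fully open they stand 13 mm farther back than shut.
Start: joints at [1.591, 0.255, 0.108, 0, -1.424, -0.285], TCP at [143.917, 530.83, 200.483] pointing down, gripper open.
Joint ranges: [-2.95, 2.95], [-1.21, 1.97], [-1.09, 1.5], [-2.87, 1.71], [-2.94, -0.07], [-3.05, 3.05]. Speed limits (rad/s): [2.57, 2.57, 3.14, 3.14, 3.14, 3.14].

### API

Orientations are given as a 3x3 rotation matrix whose columns are the frame's x, y, z axes.
In Python, from cell import * gives the robot as it stands. The module is installed in compiled form; this text tells all that it offers.
- The arm moves only by the shell command python3 -m pendant 'ROWS' [FORCE]. ROWS is JSON, a list of rows, each a list of 7 numbers: the shift along the tool's x, y, z in cm, then the turn, a rotation vector about the tool's x, y, z in degrees, then the opening, from 0 (shut) to 1 (fully open). In form: [[x, y, z, rx, ry, rz, hand], ...]. A call has 1 to 10 rows; each row shifts and turns the commanded pose from where the row before left it, along the tool's axes as they then stand; what a row does not reach is not made up. A row lasts 1/12 s, in which the tool goes at most 41.7 mm and 7.16 degrees, less where a joint would pass 70% of its speed; a pose out of reach is approached as far as the arm can. A call is refused whole if a number of a shift passes 4.17 or a number of a turn 7.16, either way. A call with a gripper value outside its range is refused whole. The fingers move at their own pace and stop on an object; FORCE is the grip in N (left out, the last holds). Time passes only in rows, so rows that do not move let the fingers close. It gives the time, the measured TCP pose, the force, the opening and the grip force at its end, in the units of the state.
- observe(): the state, without advancing time (a new reading comes with each control period).
- capture(name): name is "side" or "top" or "wrist"; returns (picture, depth): 384x512x3 uint8, red, green, blue; 384x512 float32, mm along the optical axis (not along the pixel's ray), 0 where there is no reading.
- camera_params(name): a dict with "mtx" (3x3 intrinsics, pixels), "world_to_cam" (4x4, takes a point from world to camera coordinates). Camera axes: x right, y up, looking along -z (the intrinsics and any distortion apply to the point x, -y, -z); pixel columns grow to the right and rows downward; lengths in mm; the calibration is good to about 2 mm. The wrist camera is an equidistant fisheye: a pixel r from the principal point sees the ray r / f radians off the axis. A picture is of the moment at which its call begins: read the wrist's pose just before it. camera_params takes no time and is no camera call; for the wrist camera it gives the pose at the moment of the call.
- finish_job(): hands the job in; it is judged then, once.
Trained networks look in the newest picture that a camera, given by its name, has taken for a name from the list of things; names that differ only in an ending like _2 or _b are one class to them, and where a whole thing is asked for, a point or a joint stands for the part that bears it (a point fixed in the world has none). Each returns a list of dicts, best first, with "p" (0 to 1); they miss things now and then, are a little off and sometimes report something else, mostly with a low value. They report only what shows in the picture. A call takes as long as a camera call. They do not tell look-alikes from the thing itself.
- spot_in(camera, name): "rect" ([centre column, centre row, width, height] in pixels, round what is visible of it).
The state is a dict: "t": time; "q": joint angles; "qd": joint speeds; "effort": joint torques, N m; "position": TCP position; "orientation": TCP orientation; "ft_force": force on the tool from outside, world axes, zero at the start; "torque": the same for the moment, N m; "finger_gap": finger opening in mm; "grip_force": force on a finger pad.
Only numpy, scipy, OpenCV 4.12 (cv2) and the standard library are available. Lean on these libraries where they do the work, as an engineer would, in place of code of your own. Each camera call takes 0.05 s, during which the arm holds its last target. There are 200 camera calls.

### The job

On the steel portioning stand, roll the knurled wheel under a fingertip, lightly, until the gap between the sliding fence and the end plate has closed so far that the fence's pointer stands inside the slot of the gauge clip; then take the hand away. Only roll the wheel: do not push the fence itself, pull the wheel up or bear down hard on it. The nougat bar in the gap and everything else on the counter stay where they are, neither picked up nor pushed.

Things in the scene. Friction and masses are not known exactly. Their poses are not given: they have to be found in the camera images.
- portioner: portioning stand, fixed to the counter: flat steel base 130 x 270 x 12 mm. Origin: centre of its underside, z up. y is its long direction, along which the fence slides; the wheel is at the -y end, an upright end plate 100 mm wide and 50 mm high (inner face at y = +102 mm) at the +y end, the gauge clip along the +x edge, far from the robot. Yaw varies.
- wheel: knurled steel wheel, 70 mm diameter, 24 mm wide, axle level along the stand's x. Origin: its centre, at the stand's (0, -85 mm), 60 mm above the counter: its top is at 95 mm. Its axes turn with it. Rolling its top towards the stand's +y moves the fence to +y: 10 mm per radian or per 35 mm along the rim; the other way opens the gap. Turns easily (0.5 N at the rim), stays where it is left; needs several strokes.
- carriage (a joint): sprung carriage that carries the wheel, and the fence on two rods: how far it is pressed down (m), about 0 (within 1 mm) at rest, up to 0.010; about 0.8 N per mm, and it springs back. Aluminium cheeks 8 mm thick and 80 mm long (stand's y), one on each side of the wheel, end 70 mm above the counter, so the upper 25 mm of the wheel stands free
- fence: sliding fence: upright steel plate 100 mm wide (stand's x), 10 mm thick, from 24 to 58 mm above the counter, parallel to the end plate. Origin: middle of the lower edge of its face towards the end plate; axes as the stand's. It slides along the stand's y, with 45 mm of travel, and sinks with the sprung carriage. Driven by the wheel; not to be touched.
- pointer_tip (a point): tip of the pointer, a narrow aluminium finger 3 mm wide that points from the fence to the stand's +x; 75 mm from the stand's middle line, 32 mm above the counter. Moves with the fence.
- slot (a point): middle of the mouth of the gauge clip's slot, 32 mm above the counter, axes as the stand's. The clip is a fixed aluminium block 34 mm long (y), 26 mm deep, 34 mm high; its slot, 8 mm wide, runs along x between two jaws 13 mm long. Its place along the stand varies. The pointer is on gauge when in line with the slot (y offset here near 0); at the start it is about 12 to 36 mm short, towards -y.
- nougat: loose bar of nougat 85 x 18 x 18 mm lying on the stand's base (12 mm up) just before the end plate. Origin: centre of its underside. The fence does not reach it even at the end of its travel.
- petal_jar: lidded clear jar of rose petals, 75 mm diameter, 74 mm high, beyond the wheel end of the stand. Origin: centre of underside.
- pistachio_jar: lidded clear jar of pistachios, 75 mm diameter, 74 mm high, on the robot's side of the stand. Origin: centre of underside.
- scoop: gelato scoop lying down, 205 mm long, 46 mm wide, 22 mm high, white handle, steel blade, on the robot's side of the stand. Origin: under its middle; x along it towards the blade.
- dish: small white dish 84 mm diameter, 16 mm high, beyond the stand. Origin: centre of underside.
- carton: lilac carton 75 x 75 mm, about 170 mm high with its flaps. Origin: centre of underside.
- paper_cup: white paper cup, 80 mm diameter, 85 mm high. Origin: centre of underside.
- spatula: spatula lying on the counter, about 250 mm long, under 40 mm high. Origin: under its middle, x along it.
There are look-alikes about, which are no part of the job. Of the things that look like the part that bears slot, the middle-sized one is meant.

How it is judged:
By the outcome, as a careful person would: the job done as asked, in the order asked, and still so for the second after the job is handed in, with the robot touching nothing.
It also fails if it takes over 48 s, if anything falls off the work surface, if the arm or the gripper's body presses on something with over 40 N, if the wrist force passes 120 N, or if a joint passes its speed limit or range.

## Working session

There is one attempt and no reset: what is moved stays moved. The work goes in short steps, Python scripts to look and compute and a shell command to move; the robot and the scene stay as the last step left them, time stands still between calls to the robot, and variables do not carry over. Pictures are saved under pics/ and viewed, at most 10 in all, crops included, and the job is handed in when it is done.

```bash
mkdir -p pics; python3 - <<'E'
from cell import *
import cv2,numpy as np
s=observe();print(s['t'],s['position'],np.round(s['orientation'],3).tolist(),s['ft_force'],s['finger_gap'])
for n in['side','top']:
    im,d=capture(n);cv2.imwrite(f'pics/{n}0.png',im[:,:,::-1]);np.savez(f'{n}0.npz',im=im,d=d)
    p=camera_params(n);print(n,np.round(p['mtx'],1).tolist(),np.round(p['world_to_cam'],3).tolist(), [k for k in p])
    for o in ['portioner','wheel','fence','pointer_tip','slot']:
        print(o,[(np.round(r['rect']).tolist(),round(r['p'],2)) for r in spot_in(n,o)][:4])
a=cv2.imread('pics/top0.png');cv2.imwrite('pics/top0b.png',cv2.resize(a,(800,600)))
E
```

```text
0.0 [143.74070442 530.30359727 199.59969141] [[0.965, -0.262, -0.0], [-0.262, -0.965, -0.002], [0.0, 0.002, -1.0]] [0.26009204 0.46265157 0.32946793] 85.57153889986935
side [[434.2, 0.0, 249.7], [0.0, 434.2, 190.8], [0.0, 0.0, 1.0]] [[-0.994, -0.11, -0.005, 544.933], [0.055, -0.539, 0.841, -85.135], [-0.095, 0.835, 0.541, -1238.659], [0.0, 0.0, 0.0, 1.0]] ['mtx', 'world_to_cam']
portioner [([243.0, 206.0, 62.0, 74.0], 0.67), ([282.0, 324.0, 136.0, 32.0], 0.43)]
wheel [([207.0, 189.0, 26.0, 13.0], 0.63), ([250.0, 180.0, 13.0, 19.0], 0.47)]
fence [([242.0, 205.0, 36.0, 12.0], 0.57), ([242.0, 193.0, 44.0, 52.0], 0.2)]
pointer_tip [([241.0, 206.0, 37.0, 11.0], 0.55)]
slot [([207.0, 253.0, 16.0, 25.0], 0.9), ([210.0, 215.0, 8.0, 17.0], 0.7), ([176.0, 236.0, 13.0, 11.0], 0.47)]
top [[367.6, 0.0, 256.7], [0.0, 367.6, 192.5], [0.0, 0.0, 1.0]] [[-0.018, -1.0, 0.003, -8.398], [0.997, -0.018, 0.07, -554.09], [-0.07, 0.004, 0.998, -1370.198], [0.0, 0.0, 0.0, 1.0]] ['mtx', 'world_to_cam']
portioner [([250.0, 190.0, 72.0, 40.0], 0.97), ([263.0, 220.0, 56.0, 18.0], 0.4)]
wheel [([224.0, 227.0, 21.0, 10.0], 0.2), ([224.0, 191.0, 3.0, 20.0], 0.18)]
fence []
pointer_tip [([240.0, 188.0, 6.0, 18.0], 0.61)]
slot [([191.0, 175.0, 11.0, 10.0], 0.49), ([211.0, 149.0, 9.0, 6.0], 0.47), ([237.0, 165.0, 11.0, 3.0], 0.44)]
```

View pics/top0b.png

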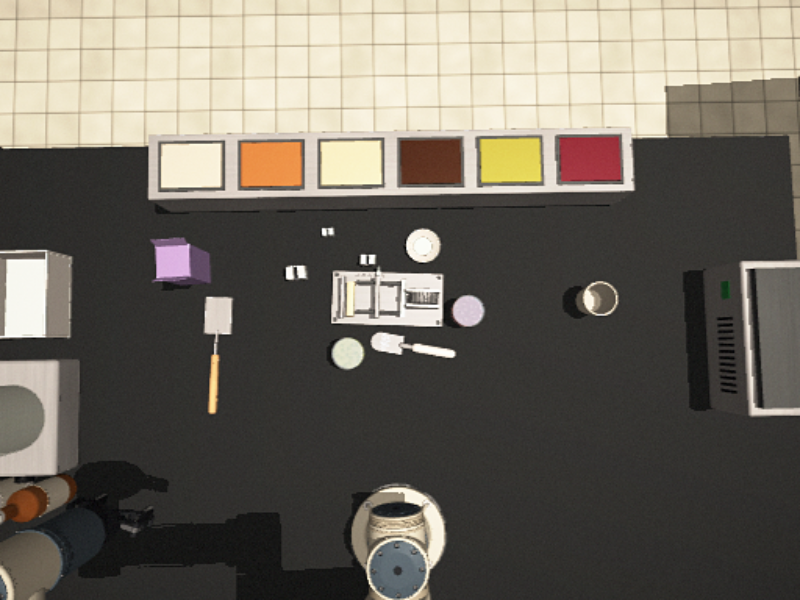

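View pics/side0.png

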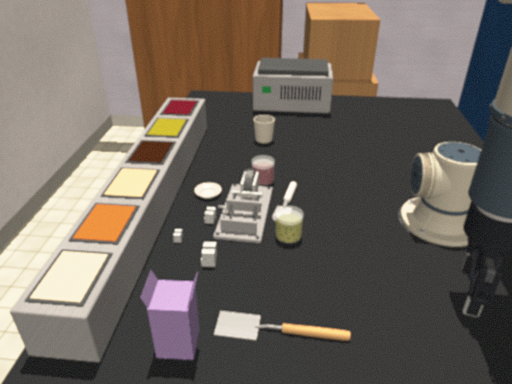

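Top view (800x600): the stand is at (388,298), wheel at (423,297) on its right (-y) end, and the end plate at left. Clip candidates are small (327,232), middle (367,259) beside the stand's far edge, and large (296,272). I choose (367,259). Next I'll check it in a close crop and measure.

```bash
cat > h.py <<'E'
import numpy as np
def cloud(d,p):
    K=p['mtx'];v,u=np.indices(d.shape)
    c=np.stack([(u-K[0,2])/K[0,0]*d,-(v-K[1,2])/K[1,1]*d,-d,np.ones_like(d)],-1)
    return (c@np.linalg.inv(p['world_to_cam']).T)[...,:3]
E
python3 - <<'E'
from cell import *
from h import *
import cv2
f=np.load('top0.npz');im,d=f['im'],f['d'];P=cloud(d,camera_params('top'))
cv2.imwrite('pics/crop1.png',cv2.resize(im[135:225,175:310,::-1],None,fx=5.9,fy=5.9,interpolation=cv2.INTER_CUBIC))
def rep(n,m):
    pts=P[m&(d>0)];xy=pts[:,:2].astype(np.float32);print(n,len(xy),cv2.minAreaRect(xy),np.round(xy.min(0)),np.round(xy.max(0)),'z',np.round(np.percentile(pts[:,2],[5,50,95])))
v,u=np.indices(d.shape);box=lambda a,b,c,e:(u>=a)&(u<=b)&(v>=c)&(v<=e)
z=P[...,2]
print('table z',np.median(z[235:250,200:300]))
rep('stand',box(205,287,171,212)&(z>7)&(z<20))
rep('top wheel',box(255,285,178,205)&(z>75))
rep('mid',box(227,242,161,171)&(z>20)); rep('big',box(180,200,168,182)&(z>20)); rep('small',box(203,216,144,153)&(z>10))
for b in [(213,285,192,192),(213,285,187,187)]: print([int(t) for t in z[b[2],b[0]:b[1]]])
E
```

```text
table z 0.32959591090593676
stand 1642 ((561.0767822265625, 18.505027770996094), (153.88795471191406, 288.5345764160156), 0.25689828395843506) [ 484. -126.] [638. 163.] z [ 8. 13. 17.]
top wheel 130 ((552.4411010742188, -68.30131530761719), (68.81938171386719, 32.57782745361328), 89.05730438232422) [ 536. -102.] [569. -34.] z [76. 91. 98.]
mid 55 ((653.8194580078125, 55.299015045166016), (48.70060729980469, 26.47239875793457), 74.6727066040039) [635.  35.] [667.  80.] z [22. 34. 39.]
big 114 ((627.1392211914062, 233.93231201171875), (33.49009323120117, 42.78723907470703), 3.5419862270355225) [609. 212.] [643. 255.] z [23. 44. 49.]
small 38 ((726.132080078125, 158.85916137695312), (19.406545639038086, 24.803678512573242), 2.102048635482788) [716. 146.] [736. 171.] z [11. 25. 31.]
[1405, 14, 13, 14, 17, 50, 51, 26, 12, 27, 28, 31, 30, 26, 16, 17, 13, 5, 12, 11, 16, 7, 11, 10, 14, 12, 13, 52, 61, 60, 10, 13, 13, 16, 18, 15, 15, 12, 11, 19, 14, 14, 12, 37, 44, 47, 7, 12, 71, 76, 86, 90, 89, 91, 93, 97, 97, 92, 95, 95, 99, 91, 93, 88, 79, 81, 76, 10, 12, 5, 5, 4]
[10, 12, 9, 17, 17, 51, 48, 33, 14, 30, 27, 25, 31, 27, 11, 17, 14, 8, 8, 10, 15, 6, 1405, 15, 14, 12, 13, 56, 57, 57, 11, 18, 11, 13, 15, 7, 13, 17, 15, 15, 11, 12, 7, 12, 49, 49, 37, 45, 74, 78, 82, 85, 86, 96, 92, 95, 95, 92, 96, 91, 92, 93, 91, 88, 90, 81, 57, 51, 16, 14, 0, 1]
```

View pics/crop1.png

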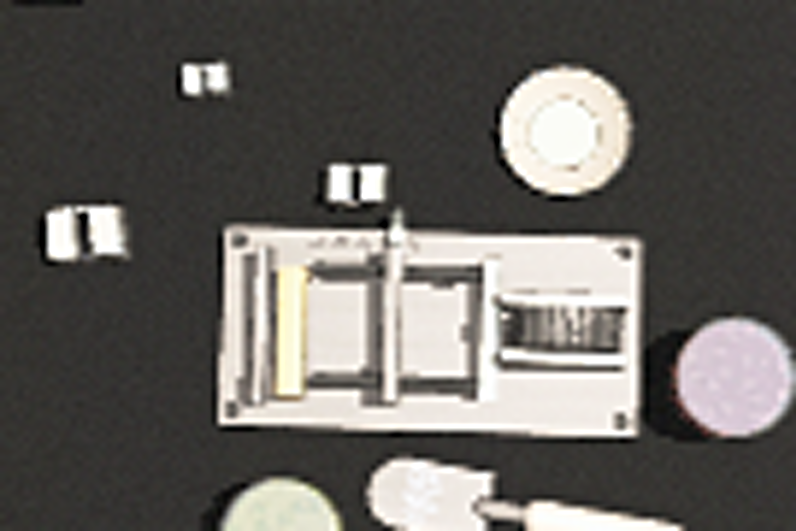

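Crop: the middle clip's slot is at (356,184), next to the stand's far edge. The fence's pointer is at (398,215), short of it on the -y side, so this is the right clip. The wheel is at (565,330). Going above the wheel with fingers shut.

```bash
python3 -m pendant '[[0,0,0,0,0,-6.4,0],[0,0,0,0,0,-6.4,0],[2.4,3.2,0,0,0,0,0],[2.4,3.2,0,0,0,0,0],[2.4,3.2,0,0,0,0,0],[2.4,3.2,0,0,0,0,0],[2.4,3.2,0,0,0,0,0],[2.4,3.2,0,0,0,0,0],[2.4,3.2,0,0,0,0,0],[2.4,3.2,0,0,0,0,0]]' 20; python3 -m pendant '[[2.4,3.2,0,0,0,0,0],[2.4,3.2,0,0,0,0,0],[2.4,3.2,0,0,0,0,0],[2.4,3.2,0,0,0,0,0],[2.4,3.2,0,0,0,0,0],[2.4,3.2,0,0,0,0,0],[2.4,3.2,0,0,0,0,0],[2.4,3.2,0,0,0,0,0],[0,0,0,0,0,0,0],[0,0,0,0,0,0,0]]'
python3 - <<'E'
from cell import *
import cv2,numpy as np
s=observe();p=camera_params('wrist');im,d=capture('wrist');np.savez('w0.npz',im=im,d=d,**p)
print(s['t'],s['position'],np.round(s['orientation'],3).tolist(),s['ft_force'],np.round(p['mtx'],1).tolist(),np.round(p['world_to_cam'],3).tolist())
cv2.imwrite('pics/w0.png',cv2.resize(im[:,:,::-1],(800,600)))
for o in ['wheel','pointer_tip','slot','fence']:print(o,[(np.round(r['rect']).tolist(),round(r['p'],2)) for r in spot_in('wrist',o)][:3])
E
```

```text
t: 1.43
position: [325.8, 265.4, 200.9]
orientation: [[0.999, -0.041, 0.001], [-0.041, -0.999, 0.001], [0.001, -0.001, -1.0]]
ft_force: [1.2, 1.3, -0.5]
finger_gap: 0.2
grip_force: 0.0
t: 2.27
position: [506.9, 1.5, 199.8]
orientation: [[0.999, -0.045, -0.001], [-0.045, -0.999, -0.0], [-0.001, 0.0, -1.0]]
ft_force: [-0.3, -0.4, -0.4]
finger_gap: 0.1
grip_force: 0.0
2.2667 [506.92047997   1.53461629 199.84261766] [[0.999, -0.045, -0.001], [-0.045, -0.999, -0.0], [-0.001, 0.0, -1.0]] [-0.29512666 -0.36263305 -0.38999   ] [[297.3, 0.0, 257.0], [0.0, 297.3, 190.1], [0.0, 0.0, 1.0]] [[-0.045, -0.999, 0.001, 24.074], [0.943, -0.043, -0.33, -435.141], [0.33, -0.014, 0.944, -547.425], [0.0, 0.0, 0.0, 1.0]]
wheel [([323.0, 126.0, 66.0, 28.0], 0.7)]
pointer_tip [([222.0, 108.0, 16.0, 114.0], 0.76)]
slot [([125.0, 8.0, 24.0, 15.0], 0.78), ([76.0, 84.0, 43.0, 36.0], 0.72), ([200.0, 43.0, 35.0, 27.0], 0.64)]
fence [([220.0, 107.0, 11.0, 110.0], 0.8), ([21.0, 211.0, 41.0, 146.0], 0.52)]
```

View pics/w0.png

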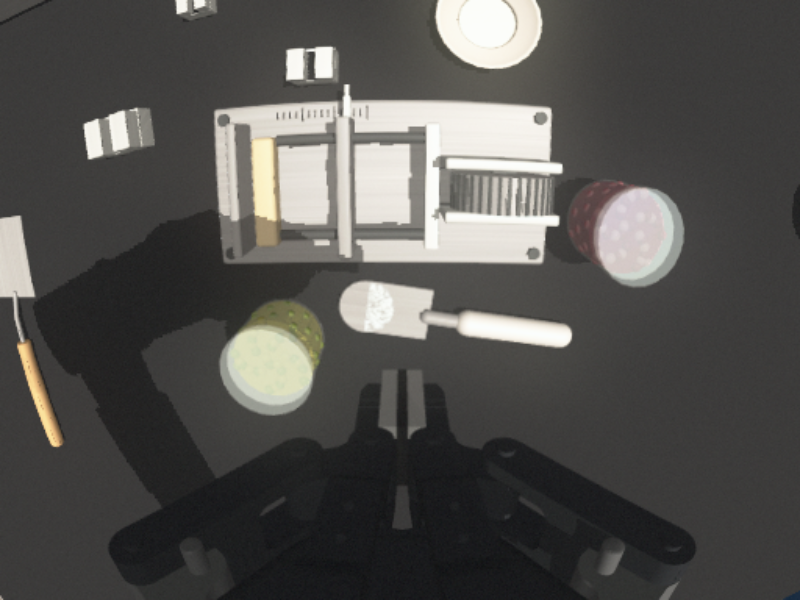

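```bash
cat >> h.py <<'E'
import cv2
def ray(uv,z,p):
    K=p['mtx'];x=(uv[0]-K[0,2])/K[0,0];y=(uv[1]-K[1,2])/K[1,1];r=np.hypot(x,y);
    c=np.array([np.sin(r)*x/r,-np.sin(r)*y/r,-np.cos(r)])
    T=np.linalg.inv(p['world_to_cam']);o=T[:3,3];w=T[:3,:3]@c
    return o+w*(z-o[2])/w[2]
def gap(uvp,uvs,p,yaw,zs=34):
    a=ray(uvp,32,p);b=ray(uvs,zs,p);ey=np.array([-np.sin(yaw),np.cos(yaw),0])
    return a,b,(b-a)@ey,(b-a)@np.array([np.cos(yaw),np.sin(yaw),0])
E
python3 - <<'E'
from h import *
f=np.load('w0.npz');k=.64
S=[ray((u*k,v*k),12,f) for u,v in[(223,120),(541,117),(533,254),(230,255)]]
print(np.round(S,1).tolist(),'ctr',np.mean(S,0))
e=(S[0]-S[1]+S[3]-S[2])/2;yaw=np.arctan2(-e[0],e[1]);print('yaw',yaw,np.linalg.norm(e))
c=np.mean(S,0);print('wheel from ctr',c[:2]+85*np.array([np.sin(yaw),-np.cos(yaw)]))
print('wheel top',ray((501*k,191*k),92,f))
print(gap((347*k,87*k),(312*k,63*k),f,yaw))
im=f['im'];cv2.imwrite('pics/w0c.png',cv2.resize(im[20:90,170:260,::-1],None,fx=8,fy=8,interpolation=cv2.INTER_CUBIC))
E
```

```text
[[621.4, 138.5, 12.0], [609.8, -112.4, 12.0], [498.3, -106.4, 12.0], [509.5, 145.0, 12.0]] ctr [559.77674196  16.19250614  12.        ]
yaw -0.04546018127312484 251.4465927389341
wheel from ctr [555.91395736 -68.71967729]
wheel top [559.71064025 -61.95389506  92.        ]
(array([634.01844589,  34.81420499,  32.        ]), array([654.17737967,  59.08578174,  34.        ]), np.float64(25.162614063838266), np.float64(19.035096581533075))
```

View pics/w0c.png

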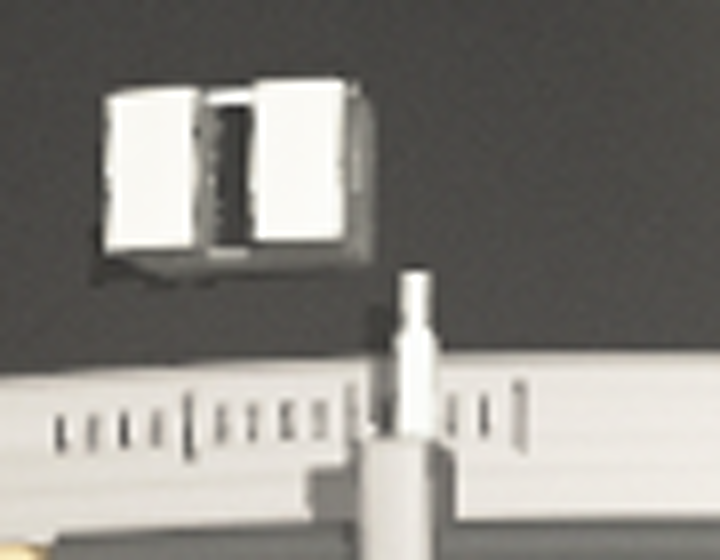

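The slot (226,246 in the crop) is about 22 mm ahead of the pointer tip (416,272). Moving to just above the wheel, on its -y side.

```bash
python3 -m pendant '[[1.8,2.75,0,0,0,0,0],[1.8,2.75,0,0,0,0,0],[1.8,2.75,0,0,0,0,0],[0,0,3.2,0,0,0,0],[0,0,3.2,0,0,0,0],[0,0,3.1,0,0,0,0],[0,0,0,0,0,0,0],[0,0,0,0,0,0,0]]'
python3 - <<'E'
from cell import *
from h import *
f=np.load('w0.npz');print(gap((222,54),(198.2,50.8),f,-.0455))
p=camera_params('wrist');im,d=capture('wrist');np.savez('w1.npz',im=im,d=d,**p)
cv2.imwrite('pics/w1.png',cv2.resize(im[:,:,::-1],(800,600),interpolation=cv2.INTER_CUBIC))
E
```

```text
t: 3.18
position: [556.0, -80.7, 105.1]
orientation: [[0.999, -0.04, -0.003], [-0.04, -0.999, -0.001], [-0.003, 0.001, -1.0]]
ft_force: [-0.5, 0.1, 1.0]
finger_gap: 0.1
grip_force: 0.0
(array([635.98742091,  34.80884658,  32.        ]), array([641.98794489,  61.36364869,  34.        ]), np.float64(26.800248958034754), np.float64(4.786487112730118))
```

View pics/w1.png

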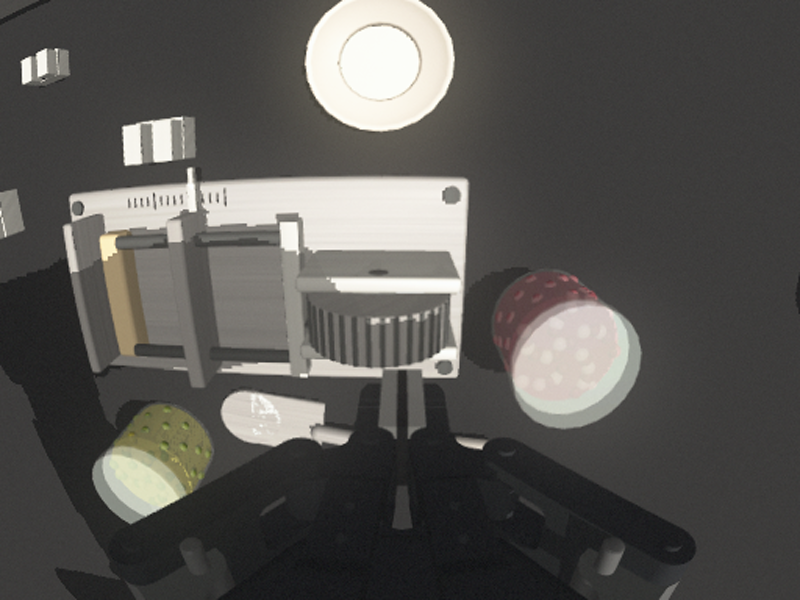

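The pointer is at (193,180) and the clip's slot at (160,140). The wheel's top is centred near column 380 and row 342, so wheel centre y is about -70. The shut fingertips are about 16 mm wide along the stroke. First light stroke, about 2.5 mm of press.

```bash
python3 -m pendant '[[0,0.5,0.9,0,0,0,0],[0,0,0.36,0,0,0,0],[0,0,0,0,0,0,0],[0,-0.85,0,0,0,0,0],[0,-0.85,0,0,0,0,0]]'; python3 -m pendant '[[0,-0.85,0,0,0,0,0],[0,-0.85,0,0,0,0,0]]';python3 -m pendant '[[0,0,-1.2,0,0,0,0],[0,0,0,0,0,0,0]]'
cat > look.py <<'E'
import sys
from cell import *
from h import *
n=sys.argv[1];p=camera_params('wrist');im,d=capture('wrist');np.savez(n+'.npz',im=im,d=d,**p)
T=p['world_to_cam'];K=p['mtx']
def proj(w):
    c=T@np.r_[w,1];r=np.arctan2(np.hypot(c[0],c[1]),-c[2]);h=np.hypot(c[0],c[1])
    return K[0,2]+K[0,0]*r*c[0]/h,K[1,2]-K[1,1]*r*c[1]/h
u,v=map(int,proj(np.array([640,52,32.])))
u0,v0=max(0,u-40),max(0,v-30);print('origin',u0,v0)
cv2.imwrite(f'pics/{n}.png',cv2.resize(im[v0:v0+60,u0:u0+80,::-1],None,fx=8,fy=8,interpolation=cv2.INTER_CUBIC))
print(observe()['position'])
for o in ['pointer_tip','slot']:print(o,[(np.round(r['rect'],1).tolist(),round(r['p'],2)) for r in spot_in('wrist',o)][:3])
E
python3 look.py w2
```

```text
t: 3.65
position: [557.7, -68.9, 93.5]
orientation: [[0.999, -0.042, 0.001], [-0.042, -0.999, 0.0], [0.001, -0.0, -1.0]]
ft_force: [1.1, 0.3, -1.0]
finger_gap: -0.1
grip_force: 0.0
t: 3.82
position: [558.4, -51.1, 93.2]
orientation: [[0.999, -0.041, 0.001], [-0.041, -0.999, 0.0], [0.001, -0.0, -1.0]]
ft_force: [0.5, 0.4, 0.8]
finger_gap: 0.1
grip_force: 0.0
t: 3.98
position: [559.5, -51.2, 106.9]
orientation: [[0.999, -0.04, 0.003], [-0.04, -0.999, -0.0], [0.003, 0.0, -1.0]]
ft_force: [-0.4, 0.3, 1.4]
finger_gap: 0.3
grip_force: 0.0
origin 95 75
[559.18648915 -51.39038424 106.00956489]
pointer_tip [([154.5, 182.2, 31.2, 144.2], 0.59), ([279.9, 212.2, 92.1, 43.8], 0.16)]
slot [([48.9, 41.0, 35.4, 25.2], 0.71), ([129.2, 88.6, 46.6, 31.4], 0.58), ([17.8, 136.4, 31.8, 35.3], 0.57)]
```

View pics/w2.png

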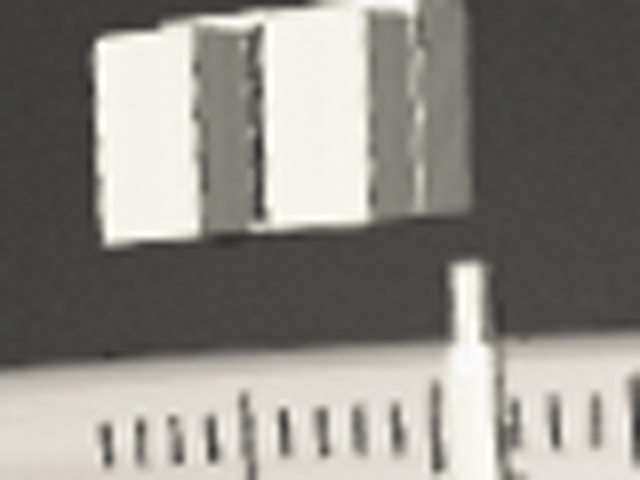

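Slot mouth is at about (235,230) in this crop and the pointer tip at (468,265).

```bash
python3 - <<'E'
from h import *
f=np.load('w1.npz');k=.64;print(gap((193.5*k,170*k),(152*k,163*k),f,-.0455))
f=np.load('w2.npz');print(gap((95+468/8,75+265/8),(95+235/8,75+230/8),f,-.0455))
for n in ['w0','w1','w2']:
    f=np.load(n+'.npz');P=f['world_to_cam'];print(n,-(P[:3,:3].T@P[:3,3]))
E
```

```text
(array([634.79549875,  32.73177566,  32.        ]), array([642.3172113 ,  58.58502144,  34.        ]), np.float64(26.168608901099265), np.float64(6.338011136116266))
(array([636.11980718,  34.75056008,  32.        ]), array([643.10330487,  61.38334068,  34.        ]), np.float64(26.92285661483349), np.float64(5.7648966986432315))
w0 [591.88872663  -2.15940319 373.18193157]
w1 [641.30399209 -83.7970916  278.38990008]
w2 [643.71567342 -54.39585616 280.59387719]
```

No motion yet: the finger barely touched. Another stroke, 2 mm deeper.

```bash
python3 -m pendant '[[-0.1,3.4,0,0,0,0,0],[0,0,1.0,0,0,0,0],[0,0,0.4,0,0,0,0],[0,-0.4,0,0,0,0,0],[0,-0.8,0,0,0,0,0],[0,-0.8,0,0,0,0,0]]'; python3 -m pendant '[[0,-0.7,0,0,0,0,0],[0,-0.7,0,0,0,0,0]]';python3 -m pendant '[[0,0,-1.2,0,0,0,0],[0,0,0,0,0,0,0]]'
cat >> look.py <<'E'
# template match of pointer tip and slot against w2 (same hand pose)
if n!='w2':
    f=np.load('w2.npz');g=cv2.cvtColor(f['im'],cv2.COLOR_RGB2GRAY);G=cv2.cvtColor(im,cv2.COLOR_RGB2GRAY)
    def tm(c,r,hw,hh,dx0,dx1,dy):
        t=g[r-hh:r+hh+1,c-hw:c+hw+1];y0,x0=r-hh-dy,c-hw+dx0
        m=cv2.matchTemplate(G[y0:r+hh+1+dy,x0:c+hw+1+dx1],t,cv2.TM_CCOEFF_NORMED);_,s,_,l=cv2.minMaxLoc(m)
        X=l[0]
        if 0<X<m.shape[1]-1:
            a,b,e=m[l[1],X-1:X+2];X=X+.5*(a-e)/(a-2*b+e)
        return X+dx0,l[1]-dy,s
    a=tm(153,108,5,8,-45,15,6);b=tm(126,90,22,16,-15,15,6);print('shift pointer',a,'clip',b)
    print(gap((153.5+a[0],108.1+a[1]),(124.4+b[0],103.8+b[1]),p,-.0455))
E
python3 look.py w3
```

```text
t: 4.63
position: [556.7, -65.2, 91.0]
orientation: [[0.999, -0.041, 0.0], [-0.041, -0.999, 0.0], [0.0, -0.0, -1.0]]
ft_force: [0.3, 0.6, 0.1]
finger_gap: -0.1
grip_force: 0.0
t: 4.8
position: [557.5, -50.8, 91.2]
orientation: [[0.999, -0.04, 0.001], [-0.04, -0.999, 0.0], [0.001, -0.0, -1.0]]
ft_force: [1.3, -0.7, 0.0]
finger_gap: -0.1
grip_force: 0.0
t: 4.97
position: [558.5, -51.2, 104.9]
orientation: [[0.999, -0.039, 0.004], [-0.039, -0.999, -0.0], [0.004, 0.0, -1.0]]
ft_force: [0.4, 0.1, 1.3]
finger_gap: 0.2
grip_force: 0.0
origin 94 74
[558.21117031 -51.34702473 104.09605092]
pointer_tip [([154.6, 180.9, 31.4, 146.3], 0.72)]
slot [([128.7, 88.8, 44.0, 28.2], 0.96), ([16.1, 138.3, 32.1, 41.3], 0.95), ([49.2, 37.5, 33.7, 23.8], 0.9)]
shift pointer (np.float32(-0.7962189), -1, 0.9815543293952942) clip (np.float32(-0.9868593), -1, 0.980670154094696)
(array([636.19440862,  34.76440764,  32.        ]), array([643.11241001,  61.39697511,  34.        ]), np.float64(26.91966466023436), np.float64(5.699477880670721))
```

```bash
python3 - <<'E'
from h import *
for n in ['w1','w3']:
    f=np.load(n+'.npz');d=f['d'];K=f['mtx'];v,u=np.indices(d.shape)
    x=(u-K[0,2])/K[0,0];y=(v-K[1,2])/K[1,1];r=np.hypot(x,y)+1e-9
    zz=d;t=np.tan(r)*zz;c=np.stack([t*x/r,-t*y/r,-zz,np.ones_like(d)],-1);P=(c@np.linalg.inv(f['world_to_cam']).T)[...,:3]
    ok=(d>0)&(v<330)
    Z=P[...,2];m=ok&(Z>78)&(P[...,0]>535)&(P[...,0]<580)&(P[...,1]>-120)&(P[...,1]<-20)&(v<238)
    q=P[m];print(n,len(q),np.percentile(q,[2,50,98],0).round(1).tolist())
    for y0 in range(-110,-29,8):
        s=q[(q[:,1]>=y0)&(q[:,1]<y0+8)]
        if len(s):print(y0+4,len(s),s[:,0].min().round(),s[:,0].max().round(),np.median(s[:,2]).round(1),s[:,2].max().round(1))
    print('finger',P[238:246:2,250:268:4].round(0).tolist())
    print('table',np.median(Z[ok&(P[...,0]>600)&(P[...,1]<-130)]))
E
```

```text
w1 3088 [[545.1, -97.3, 79.3], [559.6, -70.3, 91.8], [569.2, -40.8, 96.9]]
-98 202 543.0 567.0 81.9 86.7
-90 400 544.0 568.0 88.2 141.1
-82 473 544.0 568.0 92.9 142.3
-74 486 545.0 569.0 94.9 142.1
-66 463 545.0 569.0 95.1 97.6
-58 439 545.0 569.0 93.3 96.9
-50 369 545.0 570.0 89.7 93.8
-42 256 546.0 570.0 83.1 87.4
finger [[[568.0, -78.0, 143.0], [567.0, -80.0, 143.0], [566.0, -82.0, 141.0], [567.0, -84.0, 143.0], [567.0, -86.0, 141.0]], [[567.0, -77.0, 143.0], [567.0, -80.0, 145.0], [567.0, -82.0, 144.0], [567.0, -84.0, 144.0], [567.0, -86.0, 145.0]], [[567.0, -78.0, 146.0], [567.0, -80.0, 145.0], [567.0, -82.0, 147.0], [567.0, -84.0, 147.0], [567.0, -86.0, 146.0]], [[567.0, -78.0, 148.0], [567.0, -80.0, 148.0], [567.0, -82.0, 149.0], [567.0, -84.0, 148.0], [566.0, -86.0, 148.0]]]
table 0.1296266074267578
w3 3062 [[545.2, -96.9, 79.4], [559.8, -67.3, 92.1], [569.4, -40.5, 97.0]]
-98 150 544.0 568.0 81.8 86.2
-90 349 543.0 568.0 88.8 92.1
-82 404 544.0 568.0 92.9 96.3
-74 470 544.0 569.0 94.9 97.9
-66 464 545.0 569.0 95.2 97.9
-58 473 545.0 570.0 93.6 141.4
-50 447 546.0 570.0 90.2 142.0
-42 305 546.0 570.0 83.1 142.0
finger [[[570.0, -48.0, 142.0], [570.0, -50.0, 142.0], [569.0, -52.0, 141.0], [569.0, -54.0, 142.0], [569.0, -56.0, 142.0]], [[569.0, -48.0, 144.0], [569.0, -50.0, 144.0], [570.0, -52.0, 145.0], [569.0, -54.0, 144.0], [569.0, -56.0, 144.0]], [[570.0, -48.0, 146.0], [569.0, -50.0, 146.0], [569.0, -52.0, 145.0], [569.0, -54.0, 146.0], [569.0, -56.0, 145.0]], [[569.0, -48.0, 148.0], [569.0, -50.0, 148.0], [569.0, -52.0, 148.0], [570.0, -54.0, 149.0], [569.0, -56.0, 148.0]]]
table 0.13116482425968456
```

The wheel is where expected (557,-70, top 95), but the wrist depth shows the finger's visible end about 36 mm above the reported TCP. Checking the finger's real end with the side camera.

```bash
python3 - <<'E'
from cell import *
from h import *
s=observe();t=s['position'];print(t,s['finger_gap'])
im,d=capture('side');p=camera_params('side');P=cloud(d,p)
m=(d>0)&(abs(P[...,0]-t[0])<25)&(abs(P[...,1]-t[1])<25)
v,u=np.nonzero(m)
for z0 in range(60,240,8):
    k=m&(P[...,2]>=z0)&(P[...,2]<z0+8)
    q=P[k]
    if len(q):print(z0,len(q),q.min(0).round(),q.max(0).round())
c=p['world_to_cam']@np.r_[t,1];K=p['mtx'];U=int(K[0,2]+K[0,0]*c[0]/-c[2]);V=int(K[1,2]-K[1,1]*c[1]/-c[2]);print('tcp px',U,V)
cv2.imwrite('pics/s1.png',cv2.resize(im[V-40:V+35,U-50:U+50,::-1],None,fx=8,fy=8,interpolation=cv2.INTER_CUBIC))
E
```

```text
[557.16412231 -51.79876069 102.78294887] -0.05499185795201251
60 51 [536. -69.  60.] [580. -28.  68.]
68 64 [536. -75.  68.] [580. -29.  76.]
76 30 [546. -71.  77.] [570. -36.  84.]
84 32 [546. -71.  84.] [570. -40.  92.]
92 39 [546. -76.  92.] [569. -50.  97.]
132 13 [547. -61. 132.] [567. -43. 140.]
140 17 [547. -57. 140.] [570. -37. 147.]
148 24 [546. -60. 148.] [569. -37. 156.]
156 26 [546. -60. 157.] [570. -39. 164.]
164 13 [547. -55. 164.] [569. -37. 172.]
172 4 [544. -60. 173.] [548. -41. 179.]
180 6 [544. -56. 180.] [548. -32. 185.]
188 3 [547. -40. 190.] [548. -34. 193.]
196 10 [541. -59. 197.] [551. -33. 204.]
204 16 [541. -60. 204.] [576. -34. 212.]
212 18 [541. -58. 212.] [576. -28. 220.]
220 12 [539. -60. 221.] [575. -27. 227.]
228 24 [538. -63. 228.] [579. -33. 236.]
236 24 [539. -65. 236.] [578. -31. 243.]
tcp px 248 170
```

View pics/s1.png

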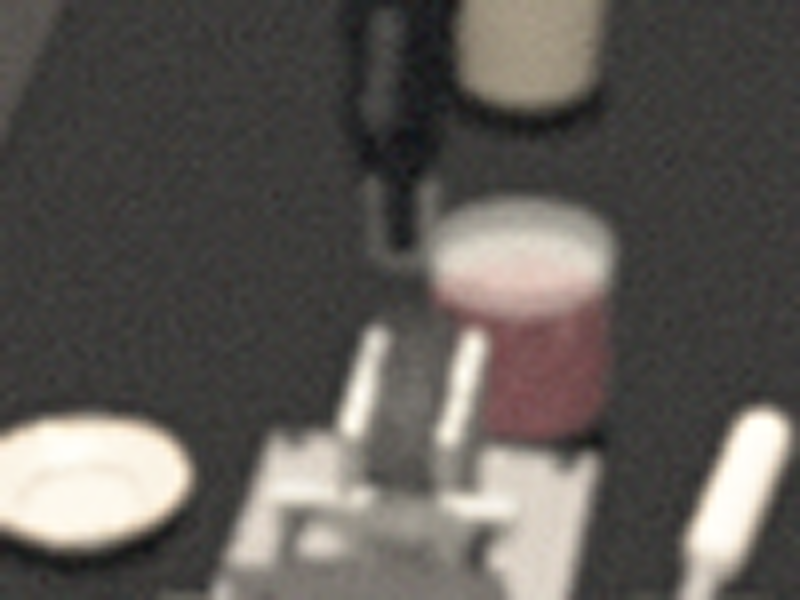

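The side crop shows the fingertips ending at (405,265), clearly above the wheel, and depth puts their real end about 31 mm higher than the reported TCP. Both cameras agree, so I go by the cameras: contact should come at reported z of about 64. Approaching in steps while watching the force.

```bash
python3 -m pendant '[[-0.1,3.4,0,0,0,0,0],[0,0,2.0,0,0,0,0],[0,0,1.3,0,0,0,0],[0,0,0.5,0,0,0,0],[0,0,0,0,0,0,0]]'; python3 -m pendant '[[0,-0.4,0,0,0,0,0],[0,-0.7,0,0,0,0,0],[0,-0.7,0,0,0,0,0]]';python3 -m pendant '[[0,-0.7,0,0,0,0,0],[0,-0.7,0,0,0,0,0]]'; python3 -m pendant '[[0,0,-1.2,0,0,0,0],[0,0,0,0,0,0,0]]'
sed -i 's/n!=.w2./0/' look.py; sed -i "s/u-40/u-50/;s/u0+80/u0+100/" look.py; python3 look.py w4
```

```text
t: 5.58
position: [553.4, -86.4, 63.2]
orientation: [[0.999, -0.042, -0.004], [-0.042, -0.999, -0.0], [-0.004, 0.0, -1.0]]
ft_force: [0.2, -0.0, 0.2]
finger_gap: -0.1
grip_force: 0.0
t: 5.83
position: [556.2, -67.4, 65.8]
orientation: [[0.999, -0.041, 0.002], [-0.041, -0.999, 0.0], [0.002, -0.0, -1.0]]
ft_force: [1.0, 0.7, 0.2]
finger_gap: 0.2
grip_force: 0.0
t: 6.0
position: [556.4, -53.1, 65.4]
orientation: [[0.999, -0.041, 0.001], [-0.041, -0.999, 0.0], [0.001, -0.0, -1.0]]
ft_force: [0.4, 0.7, 0.9]
finger_gap: 0.1
grip_force: 0.0
t: 6.17
position: [557.5, -53.3, 78.9]
orientation: [[0.999, -0.04, 0.003], [-0.04, -0.999, -0.0], [0.003, 0.0, -1.0]]
ft_force: [1.6, -0.8, 0.6]
finger_gap: -0.1
grip_force: 0.0
origin 69 75
[557.15536004 -53.45255524  78.06537272]
pointer_tip [([141.5, 188.4, 38.8, 159.7], 0.59), ([114.5, 90.4, 53.6, 35.0], 0.58), ([399.4, 235.2, 104.0, 110.8], 0.58)]
slot [([31.9, 35.3, 36.3, 29.4], 0.85), ([114.0, 89.2, 51.3, 34.6], 0.58), ([8.7, 137.6, 17.4, 35.2], 0.58)]
```

```bash
cat > meas.py <<'E'
import sys
from h import *
C=np.array([558.5,15.]);yaw=-.0455;ex=np.array([np.cos(yaw),np.sin(yaw)]);ey=np.array([-ex[1],ex[0]])
def ortho(f,z,sx,sy):
    T=f['world_to_cam'];K=f['mtx'];A,B=np.meshgrid(sx,sy,indexing='ij')
    W=np.concatenate([C+A[...,None]*ex+B[...,None]*ey,np.full(A.shape+(1,),z),np.ones(A.shape+(1,))],-1)
    c=W@T.T;h=np.hypot(c[...,0],c[...,1]);r=np.arctan2(h,-c[...,2])
    U=(K[0,2]+K[0,0]*r*c[...,0]/h).astype(np.float32);V=(K[1,2]-K[1,1]*r*c[...,1]/h).astype(np.float32)
    return cv2.remap(cv2.cvtColor(f['im'],cv2.COLOR_RGB2GRAY),U,V,cv2.INTER_CUBIC)
def runs(p,y,th=150):
    b=np.r_[0,(p>th).astype(int),0];e=np.flatnonzero(np.diff(b));return [(round(float(y[i]),1),round(float(y[j-1]),1)) for i,j in zip(e[::2],e[1::2]) if j-i>3]
def meas(n):
    f=np.load(n+'.npz');y=np.arange(-30,85,.25)
    print(n,'tip',runs(ortho(f,32,np.arange(70,74,.5),y).mean(0),y),'clip',runs(ortho(f,34,np.arange(85,92,.5),y).mean(0),y,190))
if __name__=='__main__':
    for n in sys.argv[1:]:meas(n)
E
python3 meas.py w0 w1 w2 w3 w4
```

```text
w0 tip [(22.2, 25.8)] clip [(34.0, 46.5), (55.5, 67.5)]
w1 tip [(22.2, 25.5)] clip [(34.2, 46.5), (55.0, 67.5)]
w2 tip [(22.2, 25.5)] clip [(34.5, 46.5), (55.2, 67.2)]
w3 tip [(22.0, 25.5)] clip [(34.2, 46.5), (55.2, 67.2)]
w4 tip [(22.2, 25.5)] clip [(34.5, 46.2), (55.2, 67.2)]
```

This measure is consistent: tip at 23.9, slot at 50.8, so 26.9 mm to go (about 94 mm of rim). Next stroke 4 mm deeper.

```bash
cat > lk.py <<'E'
import sys
from cell import *
import numpy as np
from meas import meas
n=sys.argv[1];p=camera_params('wrist');im,d=capture('wrist');np.savez(n+'.npz',im=im,d=d,**p);meas(n)
E
python3 -m pendant '[[-0.1,3.3,0,0,0,0,0],[0,0,1.2,0,0,0,0],[0,0,0.4,0,0,0,0],[0,0,0,0,0,0,0]]'; python3 -m pendant '[[0,-0.4,0,0,0,0,0],[0,-0.7,0,0,0,0,0],[0,-0.7,0,0,0,0,0]]';python3 -m pendant '[[0,-0.7,0,0,0,0,0],[0,-0.7,0,0,0,0,0]]'; python3 lk.py w5; python3 -m pendant '[[0,0,-1.2,0,0,0,0],[0,0,0,0,0,0,0]]'
python3 lk.py w6
```

```text
t: 6.65
position: [553.2, -87.6, 59.9]
orientation: [[0.999, -0.042, -0.002], [-0.042, -0.999, -0.001], [-0.002, 0.001, -1.0]]
ft_force: [-0.9, -0.8, 1.9]
finger_gap: -0.0
grip_force: 1.0
t: 6.9
position: [554.2, -68.2, 61.2]
orientation: [[0.999, -0.041, -0.0], [-0.041, -0.999, 0.0], [-0.0, -0.0, -1.0]]
ft_force: [-1.4, 0.3, 3.1]
finger_gap: 0.1
grip_force: 1.3
t: 7.07
position: [555.0, -53.8, 61.1]
orientation: [[0.999, -0.041, 0.0], [-0.041, -0.999, 0.0], [0.0, -0.0, -1.0]]
ft_force: [-0.2, -1.2, 1.7]
finger_gap: -0.1
grip_force: 0.6
w5 tip [(31.2, 34.5)] clip [(34.5, 46.5), (55.2, 67.2)]
t: 7.28
position: [556.5, -54.3, 74.5]
orientation: [[0.999, -0.04, 0.003], [-0.04, -0.999, 0.0], [0.003, -0.0, -1.0]]
ft_force: [0.6, -0.6, 1.7]
finger_gap: 0.2
grip_force: 0.0
w6 tip [(32.8, 36.2)] clip [(34.2, 46.5), (55.2, 67.2)]
```

Light contact (about 2–3 N) rolled it by 10.6 mm, leaving 16.3 mm. Same stroke again.

```bash
python3 -m pendant '[[0,3.25,0,0,0,0,0],[0,0,0.9,0,0,0,0],[0,0,0.3,0,0,0,0],[0,0,0,0,0,0,0],[0,-0.4,0,0,0,0,0],[0,-0.7,0,0,0,0,0],[0,-0.7,0,0,0,0,0]]';python3 -m pendant '[[0,-0.7,0,0,0,0,0],[0,-0.7,0,0,0,0,0]]'; python3 -m pendant '[[0,0,-1.2,0,0,0,0],[0,0,0,0,0,0,0]]'
python3 lk.py w7
```

```text
t: 7.92
position: [554.5, -68.7, 61.2]
orientation: [[0.999, -0.041, 0.0], [-0.041, -0.999, 0.0], [0.0, -0.0, -1.0]]
ft_force: [-0.8, -0.6, 3.5]
finger_gap: 0.3
grip_force: 1.3
t: 8.08
position: [555.2, -54.3, 61.1]
orientation: [[0.999, -0.041, 0.001], [-0.041, -0.999, 0.0], [0.001, -0.0, -1.0]]
ft_force: [0.4, -1.2, 2.3]
finger_gap: 0.2
grip_force: 0.7
t: 8.25
position: [556.0, -54.4, 74.3]
orientation: [[0.999, -0.04, 0.002], [-0.04, -0.999, 0.0], [0.002, -0.0, -1.0]]
ft_force: [-0.3, -0.4, 0.9]
finger_gap: -0.0
grip_force: 0.0
w7 tip [(43.5, 46.5)] clip [(34.2, 46.5), (55.2, 67.2)]
```

5.8 mm left, so a shorter stroke about the top.

```bash
python3 -m pendant '[[0,2.4,0,0,0,0,0],[0,0,0.9,0,0,0,0],[0,0,0.3,0,0,0,0],[0,0,0,0,0,0,0],[0,-0.3,0,0,0,0,0],[0,-0.5,0,0,0,0,0],[0,-0.5,0,0,0,0,0],[0,-0.4,0,0,0,0,0],[0,0,0,0,0,0,0]]'; python3 -m pendant '[[0,0,-1.2,0,0,0,0],[0,0,0,0,0,0,0]]'
python3 lk.py w8
```

```text
t: 9.05
position: [555.1, -61.3, 61.1]
orientation: [[0.999, -0.04, 0.001], [-0.04, -0.999, 0.001], [0.001, -0.001, -1.0]]
ft_force: [2.0, 0.7, 3.4]
finger_gap: -0.0
grip_force: 1.4
t: 9.22
position: [555.0, -62.2, 73.9]
orientation: [[0.999, -0.041, 0.001], [-0.041, -0.999, 0.0], [0.001, -0.0, -1.0]]
ft_force: [-0.2, -0.1, 0.3]
finger_gap: -0.2
grip_force: 0.0
w8 tip [(49.0, 52.2)] clip [(34.2, 46.5), (55.2, 67.2)]
```

The tip is at 50.6 and the slot at 50.8. I'll take the hand away and verify from above.

```bash
python3 -m pendant '[[0,0,-3,0,0,0,0],[0,0,-3,0,0,0,0],[0,0,-3,0,0,0,0],[0,0,-3,0,0,0,0],[-2,-3,0,0,0,0,0],[-2,-3,0,0,0,0,0],[-2,-3,0,0,0,0,0],[0,0,0,0,0,0,0],[0,0,0,0,0,0,0]]'; python3 lk.py w9
python3 - <<'E'
from h import *
f=np.load('w9.npz');print(f['im'].shape);cv2.imwrite('pics/w9.png',cv2.resize(f['im'][0:190,100:400,::-1],None,fx=2.6,fy=2.6,interpolation=cv2.INTER_CUBIC))
E
```

```text
t: 10.02
position: [497.3, 31.1, 192.4]
orientation: [[0.999, -0.038, -0.001], [-0.038, -0.999, 0.0], [-0.001, -0.0, -1.0]]
ft_force: [0.1, 0.4, -0.6]
finger_gap: -0.2
grip_force: 0.0
w9 tip [(48.5, 52.2)] clip [(33.8, 46.8), (55.2, 67.2)]
(384, 512, 3)
```

View pics/w9.png

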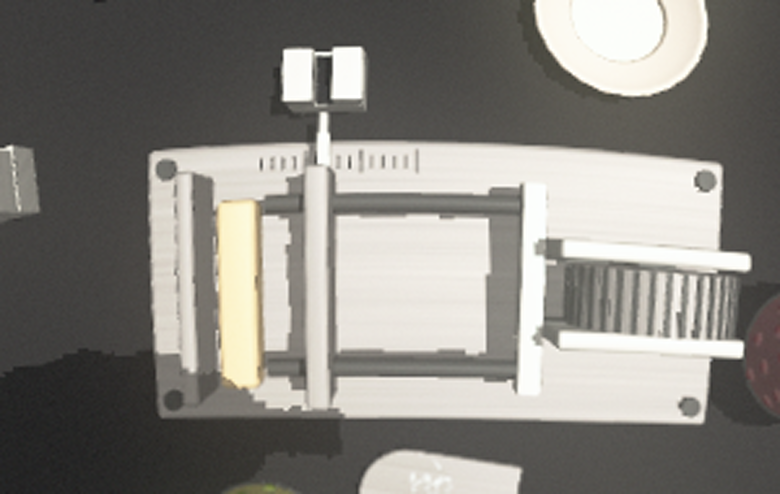

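The pointer (323,130) is in line with the slot (322,80), the nougat is untouched, and the hand is clear.

```bash
python3 -c "
from cell import *
print(finish_job())"
```

```text
the job is handed in; nothing more can be done
None
```

I rolled the wheel with three light strokes (about 2–3 N) until the pointer lined up with the middle clip's slot, within about 0.5 mm by the wrist camera. The hand is clear and the job was handed in at about 10 s; the fingertips sat about 31 mm higher than the reported TCP, so I set contact height from the cameras.

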